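Load the hallway dish for the evening walk

ROBOT

A 6-joint arm with a two-finger parallel gripper is mounted at the origin on the work surface. World frame = base frame: x ahead of the robot, y to its left, z up, the work surface at z = 0. Lengths are in m, angles in rad, forces in N, time in s.
With the tool pointing down it reaches from about 0.25 to 0.85 m from the base axis. Payload 12.5 kg.
Tool frame: the origin (TCP) lies midway between the tips of the shut fingers; the grasp point (between the pads) lies 19 mm behind it; x points along the fingers, y is the direction in which the jaws open and shut, and the axes are right-handed (so a half turn about x gives the same grasp; the last joint's range is limited). The gripper opens to 93 mm and grips with 3 to 60 N. Pads are 15 mm wide; open, the fingers measure 128 mm over their backs; the gripper's body (75 mm by 188 mm) begins 65 mm behind the grasp point.
Start: joints at [-1.195, 0.351, 1.652, -0, 1.139, -0.085], TCP at [0.245, -0.493, 0.196] pointing down, gripper open.
Joint ranges: [-2.75, 2.75], [-0.79, 2.1], [0.01, 2.65], [-1.57, 4.71], [0.07, 3.14], [-2.87, 2.87]. Speed limits (rad/s): [2.22, 2.22, 2.79, 3.14, 3.14, 3.14].

INTERFACE

Orientations are given as a rotation vector (axis times angle).
In Python, from station import env gives the robot as it stands.
- The arm moves only by the tool drive_tool, never from a script. Its argument "motion" is a list of rows, each an object with "xyz": the shift along the world's x, y, z in units of 40 mm (1.0 is 40 mm), a list of three; "spin": the turn about the world's z in units of 10 degrees (1.0 is 10 degrees). A call has 1 to 5 rows; each row shifts and turns the commanded pose from where the row before left it; what a row does not reach is not made up. A row lasts 1/8 s, in which the tool goes at most 62.5 mm and 10.7 degrees, less where a joint would pass 70% of its speed; a pose out of reach is approached as far as the arm can. A call is refused whole if a number of a shift passes 1 or a number of a turn 1, either way. A call with a gripper value outside its range is refused whole. "jaw" is the closure, from 0 (fully open) to 1 (shut), set as the call begins (left out, the last holds). The fingers move at their own pace and stop on an object; the grip force is fixed at half the most. Time passes only in rows, so rows that do not move let the fingers close. It gives the time, the measured TCP pose, the force and the opening at its end, in the units of the state.
- env.get_obs(): the state, without advancing time (a new reading comes with each control period).
- env.camera(name): name is "scene" or "top" or "wrist"; returns a dict with "pixels" (384x512x3 uint8, blue, green, red), "intrinsics" (3x3 intrinsics, pixels), "rvec" (rotation vector, rad) and "tvec" (3), from world to camera coordinates, as OpenCV has them. Camera axes: x right, y down, z forward; pixel columns grow to the right and rows downward; lengths in m; the calibration is good to about 2 mm. A picture is of the moment at which its call begins. There is no depth.
- env.sign_off(): hands the job in, once; it reports no verdict.
The state is a dict: "t": time; "joints": joint angles; "dq": joint speeds; "joint_torque": joint torques, N m; "position": TCP position; "tcp_rot": TCP orientation; "wrist_force": force on the tool from outside, world axes, zero at the start; "torque": the same for the moment, N m; "width": finger opening in m.
Only numpy, scipy, OpenCV 4.12 (cv2) and the standard library are available. Lean on these libraries where they do the work, as an engineer would, in place of code of your own. Each camera call takes 0.05 s, during which the arm holds its last target. There are 200 camera calls.

TASK

Gather the things for the evening walk in the white dish: first take the phone off its charging cradle and lay it flat, screen up, on the floor of the dish, then add the house key and the torch so that they lie flat on the dish's floor beside the phone and do not touch it. Put each thing down rather than dropping it, and leave the dish, the flower pot and the spectacle case where they are.

Things in the scene. Friction and masses are not known exactly. Their poses are not given: they have to be found in the camera images.
- dish: White ceramic open rectangular dish, 260 (x) x 180 (y) x 30 mm high, walls 6 mm thick, so the inside is 248 x 168 mm; floor 6 mm thick. Origin at the centre of its underside, on the shelf; x along the long side, z up. Weighs about 1.1 kg, stands loose and is not to be moved.
- cradle: Grey plastic charging cradle, fixed: base plate 130 (x) x 92 (y) x 8 mm with a raised pad 110 x 46 mm on it, whose top is 30 mm above the shelf. Origin at the centre of its underside. (Also fixed: a 60 mm high oak ledge beyond x = 0.83 m, with a chrome spring clamp on its front edge reaching back to x = 0.74 m, 87 mm high.)
- phone: Black phone in a rubber case, 140 (x) x 66 (y) x 12 mm thick, about 0.2 kg; lies flat on the cradle pad at the start, overhanging it by 10 mm along both long sides. Origin at the centre of its underside, x along its length, z out of the screen (up).
- key: Brass house key on a steel ring, one rigid piece 131 mm long, lying flat. Origin on the shank's axis, 5 mm above what it lies on; x along the shank to the bit. Shank 10 mm thick, bare from x = -12 to 37 mm (grip here); bit at x = 37 to 55 mm, reaching 20 mm to +y; bow 38 mm wide at x = -50 to -12; thin ring 33 mm wide, to x = -71. About 0.07 kg.
- key_tip (a point): End of the key's shank, 60 mm from its origin along +x.
- key_ring (a point): Point near the outer end of the key's steel ring, 68 mm from its origin along -x.
- torch: Aluminium torch, a straight eight-sided bar 110 mm long and 26 mm across flats, lying on a flat. Origin at its centre, 13 mm above what it lies on; x along its length towards the lens. About 0.12 kg.
- pot: Terracotta flower pot (bystander), 72 mm across, 65 mm high; origin at the centre of its underside.
- case: Dark spectacle case (bystander), 155 x 58 x 36 mm; origin at the centre of its underside.

How it is judged:
On the way, in this order (a step that is already met when the one before it is completed fails the run):
1. the phone lies flat, screen up, on the floor of the dish, released and at rest, while key and torch are still outside the dish (x of phone in the frame of dish between -0.125 and 0.125 m and y of phone in the frame of dish between -0.085 and 0.085 m and z of phone in the frame of dish between 0.002 and 0.01 m and angle between phone's own z axis and vertical below 0.08 rad and contact force between phone and the fingers below 0.05 N and linear speed of phone below 0.02 m/s and (x of key in the frame of dish above 0.13 m or y of key in the frame of dish above 0.09 m or not (x of key in the frame of dish above -0.13 m) or not (y of key in the frame of dish above -0.09 m)) and (x of torch in the frame of dish above 0.13 m or y of torch in the frame of dish above 0.09 m or not (x of torch in the frame of dish above -0.13 m) or not (y of torch in the frame of dish above -0.09 m))), for 0.2 s.
2. the key or the torch (either one first) lies flat on the floor of the dish, released and at rest (((x of key_tip in the frame of dish between -0.125 and 0.125 m and y of key_tip in the frame of dish between -0.085 and 0.085 m and z of each of key_tip, key_ring in the frame of dish below 0.02 m and x of key_ring in the frame of dish between -0.125 and 0.125 m and y of key_ring in the frame of dish between -0.085 and 0.085 m and contact force between key and the fingers below 0.05 N and linear speed of key below 0.02 m/s) or (x of torch in the frame of dish between -0.125 and 0.125 m and y of torch in the frame of dish between -0.085 and 0.085 m and z of torch in the frame of dish below 0.025 m and angle between torch's own x axis and vertical between 1.45 and 1.69 rad and contact force between torch and the fingers below 0.05 N and linear speed of torch below 0.02 m/s))), for 0.2 s.
At the end, for the whole second after the job is handed in: The phone (screen up), the whole key with its ring, and the torch all lie flat on the floor of the dish, within its walls (none on the rim, none on another; within about 5 degrees of flat), at rest and released, and neither key nor torch touches the phone (x of phone in the frame of dish between -0.125 and 0.125 m and y of phone in the frame of dish between -0.085 and 0.085 m and z of phone in the frame of dish between 0.002 and 0.01 m and angle between phone's own z axis and vertical below 0.08 rad and contact force between each of phone, key, torch and the fingers below 0.05 N and linear speed of each of phone, key, torch below 0.02 m/s and x of key_tip in the frame of dish between -0.125 and 0.125 m and y of key_tip in the frame of dish between -0.085 and 0.085 m and z of each of key_tip, key_ring in the frame of dish below 0.02 m and x of key_ring in the frame of dish between -0.125 and 0.125 m and y of key_ring in the frame of dish between -0.085 and 0.085 m and x of torch in the frame of dish between -0.125 and 0.125 m and y of torch in the frame of dish between -0.085 and 0.085 m and z of torch in the frame of dish below 0.025 m and angle between torch's own x axis and vertical between 1.45 and 1.69 rad and contact force between phone and key below 0.03 N and contact force between phone and torch below 0.03 N).
It fails at once if the dish is pushed more than 20 mm from where it stood (distance of dish from where it was at the start of the episode above 0.02 m).
It fails at once if the flower pot or the spectacle case is moved more than 20 mm (distance of any of pot, case from where it was at the start of the episode above 0.02 m).
It fails at once if the phone is dropped or thrown (falls free of the fingers by more than about 20 mm) (linear speed of phone above 0.65 m/s and contact force between phone and the fingers below 0.01 N).
It fails at once if the key is dropped or thrown (falls free of the fingers by more than about 20 mm) (linear speed of key above 0.65 m/s and contact force between key and the fingers below 0.01 N).
It fails at once if the torch is dropped or thrown (falls free of the fingers by more than about 20 mm) (linear speed of torch above 0.65 m/s and contact force between torch and the fingers below 0.01 N).
It also fails if it takes over 70 s, if anything falls off the work surface, if the arm or the gripper's body presses on something with over 40 N, if the wrist force passes 120 N, or if a joint passes its speed limit or range.

## Working session

There is one attempt and no reset: what is moved stays moved. The work goes in short steps, Python scripts to look and compute and a tool call to move; the robot and the scene stay as the last step left them, time stands still between calls to the robot, and variables do not carry over. Pictures are saved under pics/ and viewed, about 8 in all and at most 12, crops included, and the job is handed in when it is done.

Besides the shell and the picture viewer there is one more tool, called after "Request:" as name([rows], argument=value, ...), one row to a line, values as JSON. drive_tool: Moves the arm, as the interface text tells. Its arguments: {"type":"object","properties":{"motion":{"type":"array"},"jaw":{"type":"number"}},"required":["motion"]}

```bash
mkdir -p pics; cat > h.py <<'E'
import numpy as np,cv2
from station import env
def snap(cam,name,crop=None,s=1):
    c=env.camera(cam); im=c["pixels"]
    np.savez(f"pics/{name}.npz",K=c["intrinsics"],r=c["rvec"],t=c["tvec"],im=im)
    if crop: x0,y0,x1,y1=crop; im=im[y0:y1,x0:x1]
    if s!=1: im=cv2.resize(im,None,fx=s,fy=s,interpolation=cv2.INTER_CUBIC)
    cv2.imwrite(f"pics/{name}.png",im)
def ray(name,uv,z):
    d=np.load(f"pics/{name}.npz"); R=cv2.Rodrigues(d["r"])[0]; t=d["t"].ravel()
    q=R.T@np.linalg.inv(d["K"])@np.array([uv[0],uv[1],1.]); c=-R.T@t
    return (c+q*(z-c[2])/q[2]).round(4)
def proj(name,P):
    d=np.load(f"pics/{name}.npz"); return cv2.projectPoints(np.array(P,float).reshape(-1,3),d["r"],d["t"],d["K"],None)[0].reshape(-1,2).round(1)
E
python3 - <<'E'
from h import *
snap("top","top0",None,1.5); snap("scene","sc0",None,1.5)
for n in("top0","sc0"):
    d=np.load(f"pics/{n}.npz"); print(d["K"],-cv2.Rodrigues(d["r"])[0].T@d["t"].ravel())
o=env.get_obs(); print(o["t"],o["position"],o["tcp_rot"],o["width"])
E
```

```text
[[397.0103181    0.         252.91319231]
 [  0.         397.0103181  193.46020856]
 [  0.           0.           1.        ]] [ 0.40415282 -0.00609337  1.17383659]
[[359.60426977   0.         256.706858  ]
 [  0.         359.60426977 190.18995442]
 [  0.           0.           1.        ]] [ 1.34536058 -0.05804616  0.93951034]
0.1 [ 0.24446909 -0.4923385   0.19556978] [ 1.96550551  0.4619988  -1.96576   ] 0.09312281367742246
```

View pics/top0.png

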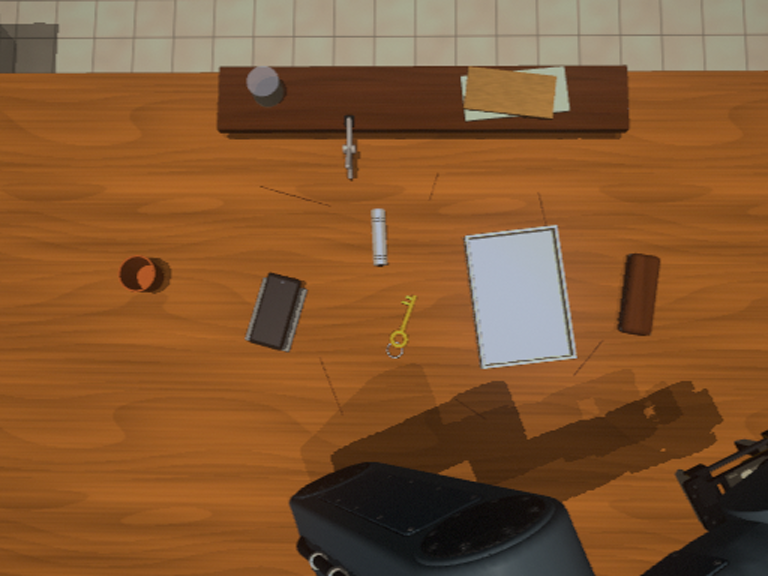

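View pics/sc0.png

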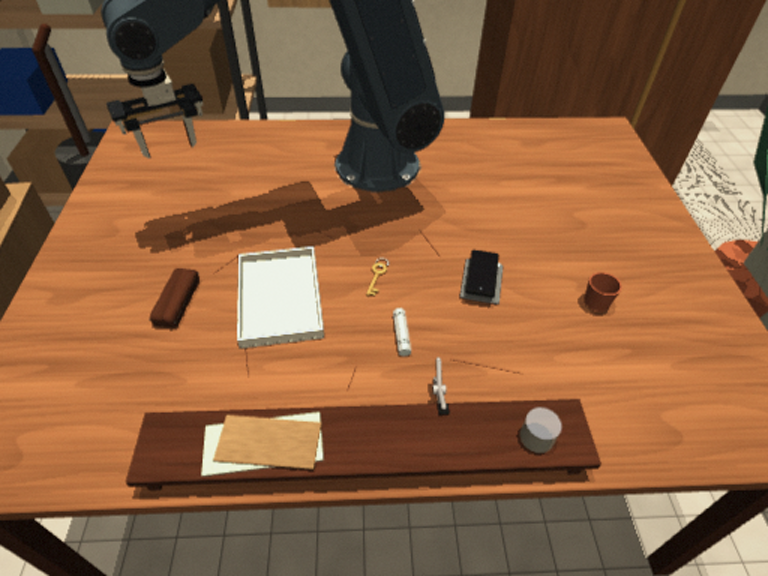

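The top picture (1.5x) shows the phone on its cradle near (277,312), the key at (402,325), the torch at (379,238), the dish at (520,297), the pot at (140,274) and the case at (640,295). I'll enlarge the middle.

```bash
python3 - <<'E'
import cv2
im=cv2.imread("pics/top0.png")
import numpy as np
im=np.load("pics/top0.npz")["im"]
a=cv2.resize(im[135:250,160:300],None,fx=5,fy=5,interpolation=cv2.INTER_CUBIC); cv2.imwrite("pics/c1.png",a)
b=cv2.resize(im[145:250,300:445],None,fx=5,fy=5,interpolation=cv2.INTER_CUBIC); cv2.imwrite("pics/c2.png",b)
E
```

```text
(no output)
```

View pics/c1.png

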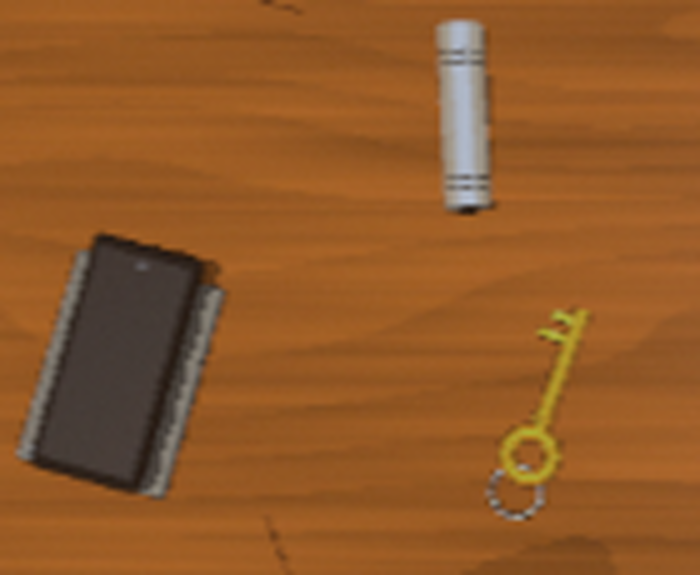

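View pics/c2.png

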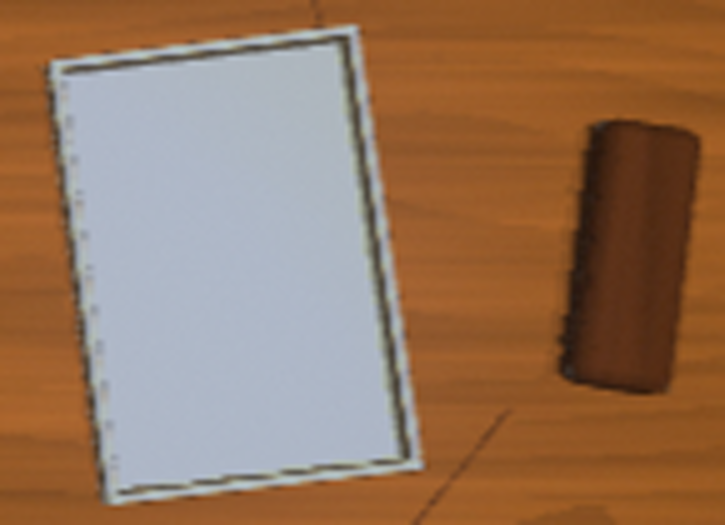

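Crop c1 shows the phone's top corners at (97,235), (205,262), (142,492) and (33,460). The torch ends are at (461,22) and (467,208), the key tip at (585,310) and the ring end at (517,518). Crop c2 shows the dish rim corners at (50,65), (357,27), (420,467) and (106,502).

```bash
python3 - <<'E'
from h import *
def P(l,off,z): return np.array([ray("top0",((u+.5)/5-.5+off[0],(v+.5)/5-.5+off[1]),z)[:2] for u,v in l])
def box(n,p):
    (c,s,a)=cv2.minAreaRect((p*1000).astype(np.float32)); print(n,p.round(4).tolist(),"mean",p.mean(0).round(4),"box",np.round(c,1),np.round(s,1),round(a,1))
a=(160,135);b=(300,145)
box("phone",P([(97,235),(205,262),(142,492),(33,460)],a,.042))
box("dish",P([(50,65),(357,27),(420,467),(106,502)],b,.03))
def seg(n,p): d=p[0]-p[1]; print(n,p.tolist(),p.mean(0),np.linalg.norm(d),np.degrees(np.arctan2(d[1],d[0])))
seg("torch",P([(461,22),(467,208)],a,.02)); 
seg("key tip-bow",P([(585,310),(528,455)],a,.005)); seg("key tip-ring",P([(585,310),(517,518)],a,.004))
box("case",P([(605,122),(697,135),(667,390),(570,375)],b,.036))
E
```

```text
phone [[0.5564, 0.2387], [0.5411, 0.1757], [0.4088, 0.2084], [0.4264, 0.2715]] mean [0.4832 0.2236] box [482.8 223.8] [ 65.5 136.3] 76.1
dish [[0.6314, -0.1392], [0.6549, -0.3173], [0.4008, -0.3477], [0.379, -0.17]] mean [ 0.5165 -0.2436] box [ 517.  -243.7] [256.  179.6] 7.0
torch [[0.6884, 0.0303], [0.5769, 0.0255]] [0.63265 0.0279 ] 0.11160327056139532 2.465022756734842
key tip-bow [[0.5188, -0.0445], [0.433, -0.0115]] [ 0.4759 -0.028 ] 0.09192736262941523 -21.037511025421807
key tip-ring [[0.5189, -0.0445], [0.3962, -0.0053]] [ 0.45755 -0.0249 ] 0.12880966578638425 -17.717558188489555
case [[0.5988, -0.4559], [0.5916, -0.5078], [0.4456, -0.4855], [0.4535, -0.4315]] mean [ 0.5224 -0.4702] box [ 522.5 -469.7] [ 54.6 148. ] 81.3
```

```bash
cat >> h.py <<'E'
def st(goal=None,jaw=None):
    "print state; shift (units) to goal xyz and spin (units) to jaw-axis angle in deg (mod 180)"
    o=env.get_obs(); R=cv2.Rodrigues(np.array(o["tcp_rot"]))[0]; y=np.degrees(np.arctan2(R[1,1],R[0,1]))
    print("t",round(o["t"],2),"p",np.round(o["position"],4),"jawdir",round(y,1),"x",R[:,0].round(2),"q",np.round(o["joints"],2),"w",round(o["width"],4),"F",np.round(o["wrist_force"],1))
    if goal is not None: print("units",((np.array(goal)-o["position"])/.04).round(2))
    if jaw is not None: s=(jaw-y+90)%180-90; print("spin",round(s/10,2))
E
python3 -c "
from h import *
st([.483,.2237,.10],76)"
```

```text
t 0.1 p [ 0.2445 -0.4923  0.1956] jawdir -63.6 x [-0.  0. -1.] q [-1.19  0.35  1.65  0.    1.14 -0.08] w 0.0931 F [ 0.8 -0.4  0.4]
units [ 5.96 17.9  -2.39]
spin -4.04
```

Request:
drive_tool([
  {"xyz": [1,1,0],"spin": -1},
  {"xyz": [1,1,0],"spin": -1},
  {"xyz": [1,1,0],"spin": -1},
  {"xyz": [1,1,0],"spin": -1},
  {"xyz": [1,1,0],"spin": 0},
], jaw=0)

```text
t: 0.72
position: [0.4431, -0.2939, 0.1959]
tcp_rot: [-2.1, 0.241, 2.101]
wrist_force: [1.2, -0.4, 0.6]
width: 0.0932
```

Request:
drive_tool([
  {"xyz": [0.96,1,0],"spin": 0},
  {"xyz": [0,1,0],"spin": 0},
  {"xyz": [0,1,0],"spin": 0},
  {"xyz": [0,1,0],"spin": 0},
  {"xyz": [0,1,0],"spin": 0},
])

```text
t: 1.35
position: [0.4802, -0.094, 0.1958]
tcp_rot: [-2.101, 0.238, 2.102]
wrist_force: [0.3, -0.1, 0.1]
width: 0.0928
```

Request:
drive_tool([
  {"xyz": [0,1,0],"spin": 0},
  {"xyz": [0,1,0],"spin": 0},
  {"xyz": [0,1,0],"spin": 0},
  {"xyz": [0,1,0],"spin": 0},
  {"xyz": [0,1,0],"spin": 0},
])

```text
t: 1.98
position: [0.4802, 0.1059, 0.1959]
tcp_rot: [-2.101, 0.239, 2.102]
wrist_force: [0.4, -0.6, -0.5]
width: 0.0929
```

Request:
drive_tool([
  {"xyz": [0,1,-0.5],"spin": 0},
  {"xyz": [0,1,-1],"spin": 0},
  {"xyz": [0,0.9,-0.9],"spin": 0},
  {"xyz": [0,0,0],"spin": 0},
])

```text
t: 2.48
position: [0.4786, 0.2217, 0.0974]
tcp_rot: [-2.099, 0.238, 2.109]
wrist_force: [-0.9, -1.2, 0.1]
width: 0.0932
```

```bash
python3 -c "
from h import *
st([.483,.2237,.032],76)
snap('wrist','w1',None,1.5)
d=np.load('pics/w1.npz');print(-cv2.Rodrigues(d['r'])[0].T@d['t'].ravel())"
```

```text
t 2.48 p [0.4786 0.2217 0.0974] jawdir -102.8 x [-0. -0. -1.] q [0.35 0.44 1.8  0.   0.91 2.14] w 0.0932 F [-0.9 -1.2  0.1]
units [ 0.11  0.05 -1.64]
spin -0.12
[0.54340171 0.20772916 0.28610166]
```

View pics/w1.png

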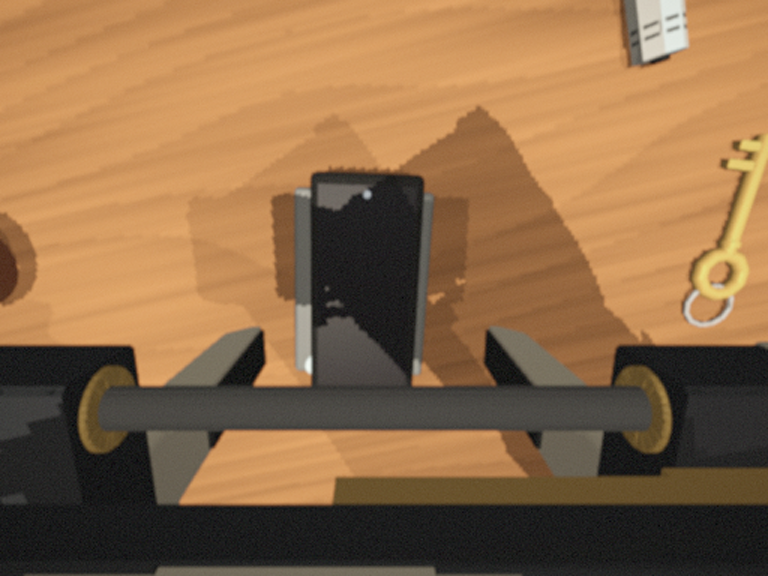

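The wrist view shows the phone centred between the fingers, with its far corners at (312,174) and (424,178). I'll cross-check the phone, and the key from its tip at (762,138) and its bow centre at (721,273).

```bash
python3 -c "
from h import *
f=lambda u,v,z: ray('w1',(u/1.5,v/1.5),z)
print(f(312,174,.042),f(424,178,.042),'left/right edge lower',f(314,380,.042),f(411,382,.042)); print('bow',f(721,273,.005),'ring end',f(706,327,.003),'tip',f(762,138,.005))"
```

```text
[0.5571 0.2401 0.042 ] [0.541  0.1788 0.042 ] left/right edge lower [0.4342 0.2714 0.042 ] [0.419  0.2113 0.042 ]
bow [ 0.433  -0.0133  0.005 ] ring end [ 0.3942 -0.0034  0.003 ] tip [ 0.517 -0.041  0.005]
```

Request:
drive_tool([
  {"xyz": [0.08,0.08,-0.4],"spin": -0.15},
  {"xyz": [0,0,-0.8],"spin": 0},
  {"xyz": [0,0,-0.43],"spin": 0},
  {"xyz": [0,0,0],"spin": 0},
])

```text
t: 3.02
position: [0.4834, 0.2232, 0.0341]
tcp_rot: [-2.085, 0.267, 2.088]
wrist_force: [-0.4, -0.2, 0.5]
width: 0.0932
```

Request:
drive_tool([
  {"xyz": [0,0,0],"spin": 0},
  {"xyz": [0,0,0],"spin": 0},
  {"xyz": [0,0,0],"spin": 0},
  {"xyz": [0,0,0],"spin": 0},
], jaw=1)

```text
t: 3.52
position: [0.4838, 0.2239, 0.0351]
tcp_rot: [-2.088, 0.264, 2.087]
wrist_force: [-0.0, -0.2, -0.8]
width: 0.058
```

Request:
drive_tool([
  {"xyz": [0,0,0],"spin": 0},
])

```text
t: 3.65
position: [0.4837, 0.2239, 0.0349]
tcp_rot: [-2.087, 0.264, 2.087]
wrist_force: [-0.2, -0.1, -0.6]
width: 0.0475
```

```bash
python3 -c "
from h import *
st(); snap('wrist','w2',None,1.5)"
```

```text
t 3.65 p [0.4837 0.2239 0.0349] jawdir -104.4 x [ 0.  0. -1.] q [0.35 0.54 1.82 0.   0.78 2.17] w 0.0475 F [-0.2 -0.1 -0.6]
```

View pics/w2.png

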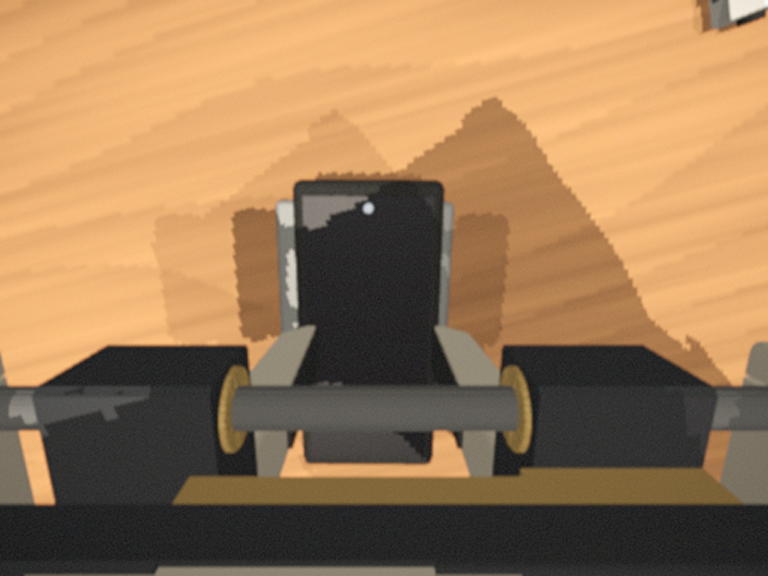

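The fingers are closing above the phone: their tips show at (315,326) and (436,326), and the width is already below 66 mm. The tips seem to sit higher than the TCP when open, so I'll reopen and measure that height from the two wrist pictures.

```bash
python3 -c "
from h import *
for n,l,r,v,w,z0 in (('w1',264,486,330,.0932,.0974),('w2',315,436,327,.0475,.0349)):
    for dz in (0,.005,.01,.015,.02):
        a=ray(n,(l/1.5,v/1.5),z0+dz);b=ray(n,(r/1.5,v/1.5),z0+dz); print(n,dz,np.linalg.norm(a-b).round(4),w,((a+b)/2).round(4))
d=np.load('pics/w2.npz');print(d['K'][0,0],cv2.Rodrigues(d['r'])[0].round(3))
"
```

```text
w1 0 0.1063 0.0932 [0.4777 0.2218 0.0974]
w1 0.005 0.1034 0.0932 [0.4795 0.2214 0.1024]
w1 0.01 0.1006 0.0932 [0.4812 0.221  0.1074]
w1 0.015 0.0978 0.0932 [0.483  0.2207 0.1124]
w1 0.02 0.095 0.0932 [0.4846 0.2203 0.1174]
w2 0 0.0578 0.0475 [0.4842 0.2234 0.0349]
w2 0.005 0.0563 0.0475 [0.4859 0.223  0.0399]
w2 0.01 0.0547 0.0475 [0.4876 0.2226 0.0449]
w2 0.015 0.0532 0.0475 [0.4892 0.2222 0.0499]
w2 0.02 0.0517 0.0475 [0.4908 0.2218 0.0549]
277.7147363432724 [[-0.249 -0.968 -0.   ]
 [-0.94   0.242  0.238]
 [-0.231  0.06  -0.971]]
```

Request:
drive_tool([
  {"xyz": [0,0,0.3],"spin": 0},
  {"xyz": [0,0,0],"spin": 0},
  {"xyz": [0,0,0],"spin": 0},
  {"xyz": [0,0,0],"spin": 0},
  {"xyz": [0,0,0],"spin": 0},
], jaw=0)

```text
t: 4.32
position: [0.4836, 0.2238, 0.0467]
tcp_rot: [-2.087, 0.265, 2.088]
wrist_force: [0.7, -0.0, -0.1]
width: 0.0892
```

Request:
drive_tool([
  {"xyz": [-0.03,0.03,-0.2],"spin": 0},
  {"xyz": [0,0,-0.4],"spin": 0},
  {"xyz": [0,0,-0.17],"spin": 0},
  {"xyz": [0,0,0],"spin": 0},
], jaw=0)

```text
t: 4.82
position: [0.482, 0.2248, 0.0151]
tcp_rot: [-2.086, 0.265, 2.089]
wrist_force: [-0.1, 0.3, 0.5]
width: 0.0926
```

Request:
drive_tool([
  {"xyz": [0,0,0],"spin": 0},
  {"xyz": [0,0,0],"spin": 0},
  {"xyz": [0,0,0],"spin": 0},
  {"xyz": [0,0,0],"spin": 0},
  {"xyz": [0,0,0],"spin": 0},
], jaw=1)

```text
t: 5.45
position: [0.4827, 0.2252, 0.0163]
tcp_rot: [-2.088, 0.264, 2.087]
wrist_force: [0.1, -0.5, 3.6]
width: 0.065
```

```bash
python3 -c "
from h import *
st(); snap('wrist','w3',None,1.5)"
```

```text
t 5.45 p [0.4827 0.2252 0.0163] jawdir -104.4 x [ 0.  0. -1.] q [0.35 0.58 1.83 0.   0.74 2.17] w 0.065 F [ 0.1 -0.5  3.6]
```

View pics/w3.png

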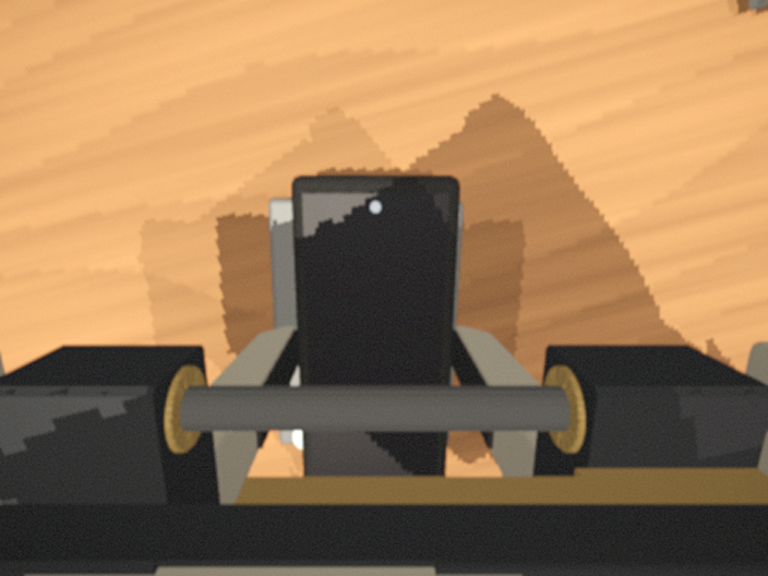

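Gripped: the width stopped at 65 mm, and the tips at (298,328) and (456,328) sit at the phone's edges. Next I lift, carry and turn the phone.

Request:
drive_tool([
  {"xyz": [0,0,0.3],"spin": 0},
  {"xyz": [0,0,0.6],"spin": 0},
  {"xyz": [0,0,0.8],"spin": 0},
  {"xyz": [0,-0.4,0.8],"spin": 0},
  {"xyz": [0,-0.8,0.3],"spin": -0.5},
])

```text
t: 6.12
position: [0.483, 0.1772, 0.1303]
tcp_rot: [-2.039, 0.348, 2.034]
wrist_force: [-0.4, 0.2, -1.9]
width: 0.0652
```

Request:
drive_tool([
  {"xyz": [-0.1,-1,0],"spin": -0.9},
  {"xyz": [-0.1,-1,0],"spin": -0.9},
  {"xyz": [-0.1,-1,0],"spin": -0.9},
  {"xyz": [-0.1,-1,0],"spin": -0.9},
  {"xyz": [-0.1,-1,0],"spin": -0.9},
])

```text
t: 6.75
position: [0.462, -0.0242, 0.1285]
tcp_rot: [-1.526, 0.967, 1.526]
wrist_force: [-0.6, 0.1, -2.3]
width: 0.0649
```

Request:
drive_tool([
  {"xyz": [-0.1,-1,0],"spin": -0.9},
  {"xyz": [-0.1,-1,0],"spin": -0.9},
  {"xyz": [0,-1,0],"spin": 0},
  {"xyz": [0,-1,0],"spin": 0},
  {"xyz": [0,-0.9,0],"spin": 0},
])

```text
t: 7.38
position: [0.4541, -0.2203, 0.1285]
tcp_rot: [-1.305, 1.144, 1.306]
wrist_force: [0.6, 0.2, -2.7]
width: 0.0647
```

Request:
drive_tool([
  {"xyz": [0,-0.7,0],"spin": 0},
  {"xyz": [0,0,0],"spin": 0},
  {"xyz": [0,0,0],"spin": 0},
])

```text
t: 7.75
position: [0.4542, -0.2463, 0.1281]
tcp_rot: [-1.305, 1.144, 1.306]
wrist_force: [-0.1, 0.7, -1.5]
width: 0.0652
```

```bash
python3 -c "
from h import *
st([.4515,-.2517,.05],7); snap('scene','s1',(120,110,290,250),4.5)
d=np.load('pics/s1.npz')"
```

```text
t 7.75 p [ 0.4542 -0.2463  0.1281] jawdir -172.4 x [-0.  0. -1.] q [-0.59  0.38  1.8   0.    0.96  2.42] w 0.0652 F [-0.1  0.7 -1.5]
units [-0.07 -0.13 -1.95]
spin -0.06
```

View pics/s1.png

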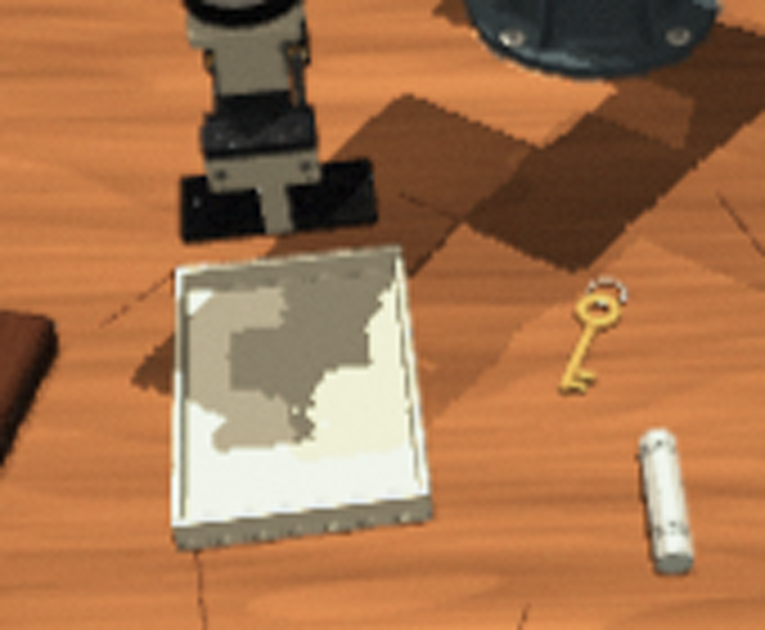

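The phone is held level along the dish's short side, with its front lower edge from (183,241) to (377,222). I'll use that edge to get the phone's height relative to the TCP.

```bash
python3 -c "
from h import *
f=lambda u,v,z: ray('s1',((u+.5)/4.5-.5+120,(v+.5)/4.5-.5+110),z)
for z in (.11,.12,.13,.14,.15): a,b=f(183,241,z),f(377,222,z); print(z,a,b,np.linalg.norm(a-b).round(4),((a+b)/2).round(4))
# dish rim corners check
print([f(u,v,.03).tolist() for u,v in((176,268),(400,246),(432,492),(172,527))])
"
```

```text
0.11 [ 0.4516 -0.322   0.11  ] [ 0.4344 -0.1797  0.11  ] 0.1433 [ 0.443  -0.2508  0.11  ]
0.12 [ 0.4624 -0.3189  0.12  ] [ 0.4454 -0.1782  0.12  ] 0.1417 [ 0.4539 -0.2486  0.12  ]
0.13 [ 0.4731 -0.3157  0.13  ] [ 0.4564 -0.1767  0.13  ] 0.14 [ 0.4648 -0.2462  0.13  ]
0.14 [ 0.4839 -0.3125  0.14  ] [ 0.4673 -0.1753  0.14  ] 0.1382 [ 0.4756 -0.2439  0.14  ]
0.15 [ 0.4947 -0.3093  0.15  ] [ 0.4783 -0.1738  0.15  ] 0.1365 [ 0.4865 -0.2416  0.15  ]
[[0.3969, -0.3489, 0.03], [0.3759, -0.1712, 0.03], [0.6309, -0.1376, 0.03], [0.656, -0.3166, 0.03]]
```

Request:
drive_tool([
  {"xyz": [0.08,-0.12,-0.5],"spin": -0.06},
  {"xyz": [0,0,-0.8],"spin": 0},
  {"xyz": [0,0,-0.8],"spin": 0},
  {"xyz": [0,0,-0.5],"spin": 0},
  {"xyz": [0,0,0],"spin": 0},
])

```text
t: 8.43
position: [0.4571, -0.2505, 0.0232]
tcp_rot: [-1.297, 1.149, 1.301]
wrist_force: [0.6, -0.3, -1.5]
width: 0.0649
```

Request:
drive_tool([
  {"xyz": [0,0,-0.15],"spin": 0},
  {"xyz": [0,0,-0.15],"spin": 0},
  {"xyz": [0,0,-0.1],"spin": 0},
  {"xyz": [0,0,0],"spin": 0},
])

```text
t: 8.93
position: [0.4576, -0.2517, 0.0079]
tcp_rot: [-1.298, 1.149, 1.298]
wrist_force: [0.3, 0.5, -1.9]
width: 0.0652
```

Request:
drive_tool([
  {"xyz": [0,0,-0.1],"spin": 0},
  {"xyz": [0,0,-0.1],"spin": 0},
  {"xyz": [0,0,0],"spin": 0},
])

```text
t: 9.3
position: [0.4575, -0.2516, -0.0003]
tcp_rot: [-1.298, 1.149, 1.299]
wrist_force: [-0.5, -0.5, -2.2]
width: 0.0653
```

Request:
drive_tool([
  {"xyz": [0,0,-0.06],"spin": 0},
  {"xyz": [0,0,-0.06],"spin": 0},
  {"xyz": [0,0,0],"spin": 0},
])

```text
t: 9.68
position: [0.4576, -0.2517, -0.0049]
tcp_rot: [-1.298, 1.149, 1.298]
wrist_force: [-0.2, 0.4, -1.8]
width: 0.0652
```

Request:
drive_tool([
  {"xyz": [0,0,-0.04],"spin": 0},
  {"xyz": [0,0,-0.03],"spin": 0},
  {"xyz": [0,0,0],"spin": 0},
])

```text
t: 10.05
position: [0.4577, -0.2518, -0.0076]
tcp_rot: [-1.298, 1.149, 1.298]
wrist_force: [-0.4, 0.5, -1.8]
width: 0.0647
```

Request:
drive_tool([
  {"xyz": [0,0,-0.03],"spin": 0},
  {"xyz": [0,0,0],"spin": 0},
])

```text
t: 10.3
position: [0.4578, -0.2518, -0.0078]
tcp_rot: [-1.298, 1.149, 1.298]
wrist_force: [-4.0, 1.5, 14.3]
width: 0.0652
```

Contact came at the expected height. Now a partial release so the fingers stay clear of the wall.

Request:
drive_tool([
  {"xyz": [0,0,0.02],"spin": 0},
  {"xyz": [0,0,0],"spin": 0},
  {"xyz": [0,0,0],"spin": 0},
  {"xyz": [0,0,0],"spin": 0},
], jaw=0.16)

```text
t: 10.8
position: [0.4577, -0.2517, -0.0081]
tcp_rot: [-1.298, 1.149, 1.298]
wrist_force: [-0.0, -0.3, -0.3]
width: 0.078
```

Request:
drive_tool([
  {"xyz": [0,0,0.3],"spin": 0},
  {"xyz": [0,0,0.8],"spin": 0},
  {"xyz": [0,0,1],"spin": 0},
  {"xyz": [0,0,1],"spin": 0},
])

```text
t: 11.3
position: [0.4576, -0.2517, 0.1181]
tcp_rot: [-1.299, 1.149, 1.298]
wrist_force: [0.7, -0.4, 0.7]
width: 0.0778
```

```bash
python3 -c "
from h import *
st([.47,-.0265,.10],71); snap('scene','s2',(120,110,290,250),4.5)"
```

```text
t 11.3 p [ 0.4576 -0.2517  0.1181] jawdir -173.0 x [ 0. -0. -1.] q [-0.59  0.4   1.8   0.    0.94  2.43] w 0.0778 F [ 0.7 -0.4  0.7]
units [ 0.31  5.63 -0.45]
spin 6.4
```

View pics/s2.png

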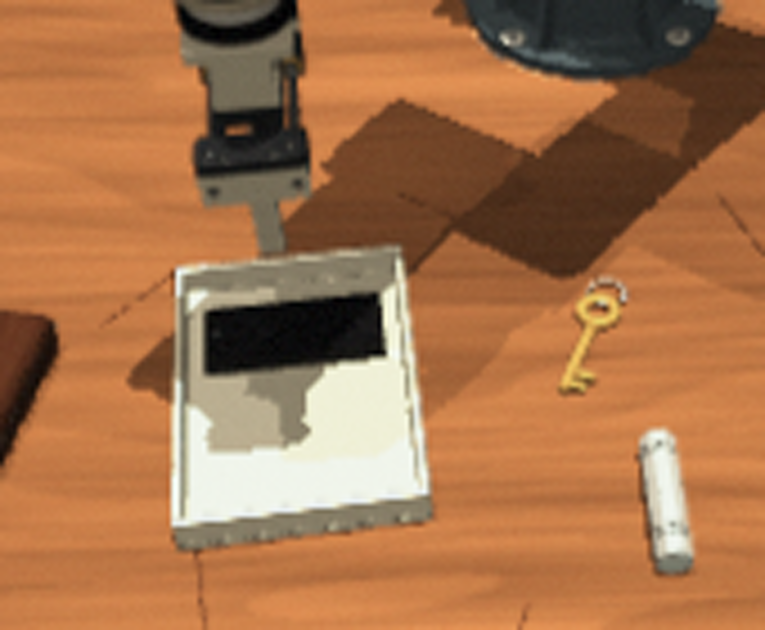

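The phone lies flat in the dish at about (295,332), clear of the walls. Key next.

Request:
drive_tool([
  {"xyz": [0.05,0.9,0],"spin": 1},
  {"xyz": [0.05,1,0],"spin": 1},
  {"xyz": [0.05,1,0],"spin": 1},
  {"xyz": [0.05,1,0],"spin": 1},
  {"xyz": [0.05,1,0],"spin": 1},
], jaw=0.74)

```text
t: 11.98
position: [0.4677, -0.0545, 0.1167]
tcp_rot: [-1.898, 0.557, 1.897]
wrist_force: [0.4, 0.3, 0.0]
width: 0.0325
```

Request:
drive_tool([
  {"xyz": [0.06,0.73,-0.3],"spin": 1},
  {"xyz": [0,0,-0.7],"spin": 0.4},
  {"xyz": [0,0,-0.4],"spin": 0},
  {"xyz": [0,0,0],"spin": 0},
])

```text
t: 12.48
position: [0.4696, -0.0264, 0.0598]
tcp_rot: [-2.04, 0.342, 2.043]
wrist_force: [-0.6, -0.2, 0.4]
width: 0.0244
```

```bash
python3 -c "
from h import *
st([.47,-.0265,.02],71); snap('wrist','w4',None,1.5)
f=lambda u,v,z: ray('s2',((u+.5)/4.5-.5+120,(v+.5)/4.5-.5+110),z)
for z in (.11,.12,.13,.14,.15): print(z,f(270,250,z))"
```

```text
t 12.47 p [ 0.4696 -0.0264  0.0598] jawdir -109.0 x [-0.  0. -1.] q [-0.16  0.41  1.97  0.    0.76  1.75] w 0.0244 F [-0.6 -0.2  0.4]
units [ 0.01 -0.   -0.99]
spin 0.0
0.11 [ 0.463  -0.2569  0.11  ]
0.12 [ 0.4737 -0.2545  0.12  ]
0.13 [ 0.4843 -0.2521  0.13  ]
0.14 [ 0.4949 -0.2497  0.14  ]
0.15 [ 0.5056 -0.2473  0.15  ]
```

View pics/w4.png

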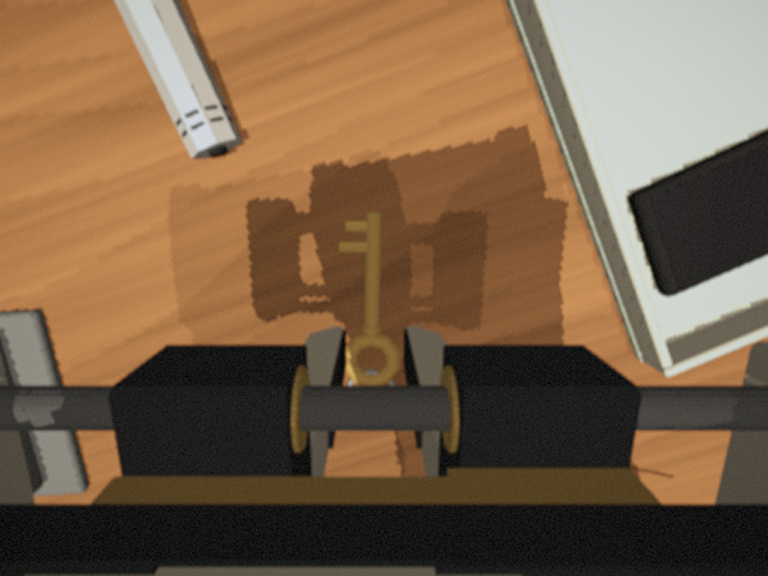

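The wrist view shows the shank from (374,213) to (373,330), parallel to the pads and centred between the fingers at u = 342 and 407. The bow centre is at (376,358).

```bash
python3 -c "
from h import *
f=lambda u,v,z: ray('w4',(u/1.5,v/1.5),z)
t,b=f(374,213,.006),f(376,358,.006); d=t-b; print(t,b,np.linalg.norm(d),np.degrees(np.arctan2(d[1],d[0])), 'x=+10 at',t-d/np.linalg.norm(d)*.05)
print(f(374,265,.005),f(373,325,.005))
for dz in (0,.005,.01,.015,.02,.025): a=f(342,330,.0598+dz);c=f(407,330,.0598+dz);print(dz,np.linalg.norm(a-c).round(4),((a+c)/2))"
```

```text
[ 0.5179 -0.0427  0.006 ] [ 0.433  -0.0147  0.006 ] 0.08939804248416185 -18.252543349447848 x=+10 at [ 0.47041574 -0.0270397   0.006     ]
[ 0.4891 -0.0327  0.005 ] [ 0.4539 -0.0199  0.005 ]
0 0.0311 [ 0.46875 -0.026    0.0598 ]
0.005 0.0303 [ 0.47045 -0.0266   0.0648 ]
0.01 0.0295 [ 0.4721  -0.02715  0.0698 ]
0.015 0.0287 [ 0.47375 -0.02775  0.0748 ]
0.02 0.0277 [ 0.47545 -0.0283   0.0798 ]
0.025 0.027 [ 0.4771  -0.02885  0.0848 ]
```

Request:
drive_tool([
  {"xyz": [0.02,-0.01,-0.6],"spin": 0.05},
  {"xyz": [0,0,-0.6],"spin": 0},
  {"xyz": [0,0,-0.1],"spin": 0},
  {"xyz": [0,0,-0.05],"spin": 0},
  {"xyz": [0,0,0],"spin": 0},
])

```text
t: 13.15
position: [0.4715, -0.0271, 0.0069]
tcp_rot: [-2.048, 0.334, 2.045]
wrist_force: [0.1, 0.0, 0.2]
width: 0.0241
```

Request:
drive_tool([
  {"xyz": [0,0,-0.07],"spin": 0},
  {"xyz": [0,0,0],"spin": 0},
])

```text
t: 13.4
position: [0.471, -0.027, 0.0034]
tcp_rot: [-2.047, 0.334, 2.046]
wrist_force: [1.2, -0.1, -0.6]
width: 0.0242
```

Request:
drive_tool([
  {"xyz": [0,0,-0.07],"spin": 0},
  {"xyz": [0,0,0],"spin": 0},
])

```text
t: 13.65
position: [0.4708, -0.0269, 0.0003]
tcp_rot: [-2.046, 0.334, 2.047]
wrist_force: [0.4, 0.7, 0.5]
width: 0.024
```

Request:
drive_tool([
  {"xyz": [0,0,-0.07],"spin": 0},
  {"xyz": [0,0,0],"spin": 0},
])

```text
t: 13.9
position: [0.4708, -0.0269, -0.0026]
tcp_rot: [-2.046, 0.334, 2.047]
wrist_force: [0.1, -0.0, 0.2]
width: 0.0239
```

Request:
drive_tool([
  {"xyz": [0,0,-0.06],"spin": 0},
  {"xyz": [0,0,0],"spin": 0},
])

```text
t: 14.15
position: [0.4708, -0.027, -0.0049]
tcp_rot: [-2.046, 0.334, 2.047]
wrist_force: [-0.7, 1.0, 0.6]
width: 0.0244
```

Request:
drive_tool([
  {"xyz": [0,0,-0.05],"spin": 0},
  {"xyz": [0,0,0],"spin": 0},
])

```text
t: 14.4
position: [0.4708, -0.0269, -0.0069]
tcp_rot: [-2.046, 0.334, 2.047]
wrist_force: [-0.3, -1.2, -0.7]
width: 0.0242
```

Request:
drive_tool([
  {"xyz": [0,0,-0.05],"spin": 0},
  {"xyz": [0,0,0],"spin": 0},
])

```text
t: 14.65
position: [0.4708, -0.0269, -0.0089]
tcp_rot: [-2.046, 0.334, 2.047]
wrist_force: [0.2, -0.7, -0.1]
width: 0.0241
```

Request:
drive_tool([
  {"xyz": [0,0,-0.05],"spin": 0},
  {"xyz": [0,0,0],"spin": 0},
])

```text
t: 14.9
position: [0.4708, -0.027, -0.0109]
tcp_rot: [-2.046, 0.334, 2.047]
wrist_force: [0.5, -0.9, -0.2]
width: 0.0243
```

Request:
drive_tool([
  {"xyz": [0,0,-0.05],"spin": 0},
  {"xyz": [0,0,0],"spin": 0},
])

```text
t: 15.15
position: [0.4708, -0.0269, -0.0129]
tcp_rot: [-2.046, 0.334, 2.047]
wrist_force: [0.1, 0.6, -0.1]
width: 0.0241
```

Request:
drive_tool([
  {"xyz": [0,0,-0.05],"spin": 0},
  {"xyz": [0,0,0],"spin": 0},
])

```text
t: 15.4
position: [0.4708, -0.0269, -0.0149]
tcp_rot: [-2.046, 0.334, 2.047]
wrist_force: [-0.3, -0.1, -0.3]
width: 0.0245
```

Request:
drive_tool([
  {"xyz": [0,0,-0.04],"spin": 0},
  {"xyz": [0,0,0],"spin": 0},
])

```text
t: 15.65
position: [0.4708, -0.027, -0.0165]
tcp_rot: [-2.046, 0.334, 2.047]
wrist_force: [-0.3, -0.6, 0.9]
width: 0.0239
```

Request:
drive_tool([
  {"xyz": [0,0,-0.04],"spin": 0},
  {"xyz": [0,0,0],"spin": 0},
])

```text
t: 15.9
position: [0.4708, -0.0269, -0.0181]
tcp_rot: [-2.046, 0.334, 2.047]
wrist_force: [-0.6, 1.0, -0.2]
width: 0.0241
```

Request:
drive_tool([
  {"xyz": [0,0,0],"spin": 0},
  {"xyz": [0,0,0],"spin": 0},
  {"xyz": [0,0,0],"spin": 0},
  {"xyz": [0,0,0],"spin": 0},
], jaw=1)

```text
t: 16.4
position: [0.471, -0.027, -0.0179]
tcp_rot: [-2.047, 0.334, 2.046]
wrist_force: [-1.1, 0.1, 1.5]
width: 0.0087
```

Width 8.7 mm fits the 10 mm shank, since the phone also read 1 mm low. Lift and carry.

Request:
drive_tool([
  {"xyz": [0,0,0.3],"spin": 0},
  {"xyz": [0,0,0.7],"spin": 0},
  {"xyz": [0,0,0.8],"spin": 0},
  {"xyz": [0.1,-0.3,0.7],"spin": -0.4},
  {"xyz": [0.3,-0.8,0.2],"spin": -0.8},
])

```text
t: 17.02
position: [0.4876, -0.0709, 0.0925]
tcp_rot: [-1.923, 0.526, 1.917]
wrist_force: [0.8, -0.1, -1.9]
width: 0.0088
```

Request:
drive_tool([
  {"xyz": [0.3,-1,0],"spin": -0.9},
  {"xyz": [0.3,-1,0],"spin": -0.9},
  {"xyz": [0.3,-1,0],"spin": -0.9},
  {"xyz": [0.3,-1,0],"spin": -0.9},
  {"xyz": [0.09,-0.6,0],"spin": -0.8},
])

```text
t: 17.65
position: [0.5388, -0.2567, 0.0907]
tcp_rot: [-1.402, 1.073, 1.4]
wrist_force: [0.2, 0.1, -1.1]
width: 0.0083
```

Request:
drive_tool([
  {"xyz": [0,0,0],"spin": -0.8},
  {"xyz": [0,0,0],"spin": 0},
  {"xyz": [0,0,0],"spin": 0},
])

```text
t: 18.02
position: [0.5384, -0.2547, 0.0904]
tcp_rot: [-1.307, 1.143, 1.307]
wrist_force: [-0.0, 0.1, -0.7]
width: 0.0088
```

```bash
python3 -c "
from h import *
st([.5386,-.2557,-.004],7); snap('wrist','w5',None,1.5)"
```

```text
t 18.02 p [ 0.5384 -0.2547  0.0904] jawdir -172.4 x [ 0. -0. -1.] q [-0.52  0.55  1.62 -0.    0.97  2.49] w 0.0088 F [-0.   0.1 -0.7]
units [ 0.   -0.03 -2.36]
spin -0.06
```

View pics/w5.png

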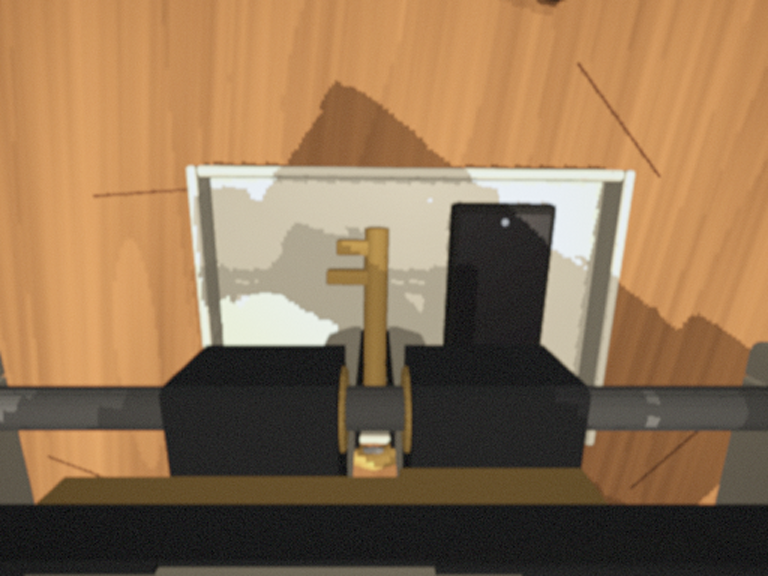

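The key is held straight, with its tip at (377,230) and its bit to the left, away from the phone at (500,275). Lowering.

Request:
drive_tool([
  {"xyz": [0,-0.02,-0.6],"spin": -0.06},
  {"xyz": [0,0,-0.8],"spin": 0},
  {"xyz": [0,0,-0.7],"spin": 0},
  {"xyz": [0,0,-0.22],"spin": 0},
  {"xyz": [0,0,0],"spin": 0},
])

```text
t: 18.7
position: [0.5386, -0.2556, -0.0026]
tcp_rot: [-1.297, 1.15, 1.298]
wrist_force: [-0.1, 0.8, -0.4]
width: 0.0085
```

Request:
drive_tool([
  {"xyz": [0,0,-0.08],"spin": 0},
  {"xyz": [0,0,-0.03],"spin": 0},
  {"xyz": [0,0,0],"spin": 0},
])

```text
t: 19.08
position: [0.5387, -0.2558, -0.0068]
tcp_rot: [-1.297, 1.15, 1.296]
wrist_force: [-0.4, -0.1, -0.6]
width: 0.0086
```

Request:
drive_tool([
  {"xyz": [0,0,-0.04],"spin": 0},
  {"xyz": [0,0,0],"spin": 0},
])

```text
t: 19.32
position: [0.5385, -0.2557, -0.0088]
tcp_rot: [-1.297, 1.15, 1.297]
wrist_force: [-0.1, -0.2, -0.9]
width: 0.0086
```

Request:
drive_tool([
  {"xyz": [0,0,-0.04],"spin": 0},
  {"xyz": [0,0,0],"spin": 0},
])

```text
t: 19.58
position: [0.5384, -0.2557, -0.0105]
tcp_rot: [-1.297, 1.15, 1.297]
wrist_force: [0.1, 0.5, -0.0]
width: 0.0089
```

Request:
drive_tool([
  {"xyz": [0,0,-0.03],"spin": 0},
  {"xyz": [0,0,0],"spin": 0},
])

```text
t: 19.82
position: [0.5385, -0.2558, -0.0116]
tcp_rot: [-1.297, 1.15, 1.297]
wrist_force: [0.2, 0.3, -0.3]
width: 0.0083
```

Request:
drive_tool([
  {"xyz": [0,0,0],"spin": 0},
  {"xyz": [0,0,0],"spin": 0},
  {"xyz": [0,0,0],"spin": 0},
], jaw=0.74)

```text
t: 20.2
position: [0.5385, -0.2558, -0.0115]
tcp_rot: [-1.297, 1.15, 1.297]
wrist_force: [0.7, 0.2, -0.2]
width: 0.0239
```

Request:
drive_tool([
  {"xyz": [0,0,0.3],"spin": 0},
  {"xyz": [0,0,0.8],"spin": 0},
  {"xyz": [0,0,1],"spin": 0},
  {"xyz": [0,0,0.9],"spin": 0},
])

```text
t: 20.7
position: [0.5387, -0.2558, 0.1108]
tcp_rot: [-1.298, 1.15, 1.296]
wrist_force: [-0.9, -0.1, -0.4]
width: 0.0243
```

```bash
python3 -c "
from h import *
st([.6327,.0279,.05],92.5); snap('scene','s3',(120,110,290,250),4.5)"
```

```text
t 20.7 p [ 0.5387 -0.2558  0.1108] jawdir -173.1 x [ 0. -0. -1.] q [-0.52  0.53  1.61  0.    1.01  2.5 ] w 0.0243 F [-0.9 -0.1 -0.4]
units [ 2.35  7.09 -1.52]
spin 8.56
```

Request:
drive_tool([
  {"xyz": [0.2,0.8,0],"spin": 0.9},
  {"xyz": [0.3,0.9,0],"spin": 0.95},
  {"xyz": [0.3,0.9,0],"spin": 0.95},
  {"xyz": [0.3,0.9,0],"spin": 0.95},
  {"xyz": [0.3,0.9,0],"spin": 0.95},
], jaw=0.4)

```text
t: 21.38
position: [0.595, -0.0786, 0.1092]
tcp_rot: [-1.864, 0.602, 1.862]
wrist_force: [0.4, -1.1, 0.1]
width: 0.0557
```

Request:
drive_tool([
  {"xyz": [0.3,0.9,0],"spin": 0.95},
  {"xyz": [0.3,0.9,0],"spin": 0.95},
  {"xyz": [0.3,0.89,-0.5],"spin": 0.95},
  {"xyz": [0.05,0,-0.5],"spin": 1},
  {"xyz": [0,0,0],"spin": 0},
])

```text
t: 22.0
position: [0.6318, 0.0282, 0.0677]
tcp_rot: [2.199, 0.045, -2.203]
wrist_force: [-0.2, -0.7, 0.0]
width: 0.0562
```

```bash
python3 - <<'E'
from h import *
st([.6327,.0279,-.015],92.5); snap('wrist','w6',None,1.5); snap('top','t6')
im=np.load('pics/w6.npz')['im']; g=im.astype(int)
# torch: bright, low saturation (not orange table)
sat=g.max(2)-g.min(2); m=((sat<40)&(g.min(2)>110)).astype(np.uint8)
n,l,s,c=cv2.connectedComponentsWithStats(m)
for i in range(1,n):
    if s[i,4]>150: print(i,s[i],c[i].round(1), cv2.minAreaRect(np.argwhere(l==i)[:,::-1].astype(np.float32)))
im=np.load('pics/t6.npz')['im']; h=cv2.cvtColor(im,cv2.COLOR_BGR2HSV)
sub=h[145:250,300:400]; m=((sub[...,1]>110)).astype(np.uint8); 
n,l,s,c=cv2.connectedComponentsWithStats(m,connectivity=8)
for i in range(1,n):
    if s[i,4]>8: print('top',s[i],c[i].round(1),'hue',np.median(sub[l==i],axis=0))
E
```

```text
t 22.0 p [0.6318 0.0282 0.0677] jawdir -87.7 x [-0.  0. -1.] q [-0.03  0.64  1.53 -0.    0.97  1.5 ] w 0.0562 F [-0.2 -0.7  0. ]
units [ 0.02 -0.01 -2.07]
spin 0.02
1 [143   0  18  20 297] [151.4   8.6] ((151.5, 9.5), (19.0, 17.0), 90.0)
2 [169   0  18  52 495] [177.2  25.8] ((177.16342163085938, 25.10147476196289), (52.33006286621094, 11.257950782775879), 79.5625228881836)
3 [ 234  135   31  122 3287] [249.1 194.1] ((248.9882049560547, 195.506103515625), (121.26521301269531, 29.414581298828125), 89.31793975830078)
4 [425 194  87  36 296] [450.4 205.1] ((463.65545654296875, 199.89414978027344), (26.835708618164062, 92.0909652709961), 67.7240982055664)
5 [ 437  202   75   56 2671] [478.2 224.5] ((477.3358459472656, 217.02304077148438), (69.84746551513672, 57.782203674316406), 27.552812576293945)
top [   0    0  100  105 4738] [53.6 51.2] hue [ 13. 184. 167.]
top [ 30  38  37  15 167] [45.3 45.3] hue [ 21. 175. 192.]
```

Request:
drive_tool([
  {"xyz": [0.02,0,-0.8],"spin": 0},
  {"xyz": [0,0,-0.7],"spin": 0},
  {"xyz": [0,0,-0.4],"spin": 0},
  {"xyz": [0,0,-0.15],"spin": 0},
  {"xyz": [0,0,0],"spin": 0},
])

```text
t: 22.72
position: [0.6337, 0.0277, -0.0129]
tcp_rot: [2.202, 0.044, -2.2]
wrist_force: [0.3, 1.2, 0.7]
width: 0.0556
```

Request:
drive_tool([
  {"xyz": [0,0,0],"spin": 0},
  {"xyz": [0,0,0],"spin": 0},
  {"xyz": [0,0,0],"spin": 0},
  {"xyz": [0,0,0],"spin": 0},
  {"xyz": [0,0,0],"spin": 0},
], jaw=1)

```text
t: 23.35
position: [0.6334, 0.0279, -0.0133]
tcp_rot: [2.201, 0.045, -2.2]
wrist_force: [-1.4, 0.4, 2.8]
width: 0.0254
```

Request:
drive_tool([
  {"xyz": [0,0,0.3],"spin": 0},
  {"xyz": [0,0,0.8],"spin": 0},
  {"xyz": [0,0,0.9],"spin": 0},
  {"xyz": [-0.1,-0.3,0.7],"spin": -0.4},
  {"xyz": [-0.1,-0.7,0.2],"spin": -0.8},
])

```text
t: 23.98
position: [0.6261, -0.0119, 0.1051]
tcp_rot: [-2.136, 0.182, 2.129]
wrist_force: [0.2, 0.3, -1.5]
width: 0.0256
```

Request:
drive_tool([
  {"xyz": [-0.1,-0.9,0],"spin": -0.9},
  {"xyz": [-0.1,-0.9,0],"spin": -0.9},
  {"xyz": [-0.1,-0.9,0],"spin": -0.9},
  {"xyz": [-0.1,-0.9,0],"spin": -0.9},
  {"xyz": [-0.1,-0.9,0],"spin": -0.9},
])

```text
t: 24.6
position: [0.605, -0.1934, 0.103]
tcp_rot: [-1.644, 0.855, 1.644]
wrist_force: [-0.1, 0.2, -1.3]
width: 0.0255
```

Request:
drive_tool([
  {"xyz": [-0.1,-0.7,0],"spin": -0.9},
  {"xyz": [-0.1,-0.33,0],"spin": -0.9},
  {"xyz": [0,0,0],"spin": -0.9},
  {"xyz": [0,0,0],"spin": -0.14},
  {"xyz": [0,0,0],"spin": 0},
])

```text
t: 25.22
position: [0.5973, -0.2332, 0.1027]
tcp_rot: [-1.3, 1.148, 1.3]
wrist_force: [0.4, -0.4, -1.3]
width: 0.025
```

```bash
python3 -c "
from h import *
st([.6014,-.2333,.005],7)"
```

```text
t 25.23 p [ 0.5973 -0.2332  0.1027] jawdir -172.9 x [ 0. -0. -1.] q [-0.44  0.61  1.48  0.    1.05  2.57] w 0.025 F [ 0.4 -0.4 -1.3]
units [ 0.1  -0.   -2.44]
spin -0.01
```

Request:
drive_tool([
  {"xyz": [0,0,-0.6],"spin": 0},
  {"xyz": [0,0,-0.9],"spin": 0},
  {"xyz": [0,0,-0.7],"spin": 0},
  {"xyz": [0,0,-0.24],"spin": 0},
  {"xyz": [0,0,0],"spin": 0},
])

```text
t: 25.85
position: [0.5974, -0.2333, 0.005]
tcp_rot: [-1.299, 1.149, 1.299]
wrist_force: [0.2, 1.2, -2.1]
width: 0.0254
```

Request:
drive_tool([
  {"xyz": [0,0,-0.1],"spin": 0},
  {"xyz": [0,0,-0.06],"spin": 0},
  {"xyz": [0,0,0],"spin": 0},
])

```text
t: 26.22
position: [0.5974, -0.2334, -0.0013]
tcp_rot: [-1.298, 1.149, 1.298]
wrist_force: [0.3, -0.5, -1.0]
width: 0.0253
```

Request:
drive_tool([
  {"xyz": [0,0,-0.05],"spin": 0},
  {"xyz": [0,0,0],"spin": 0},
])

```text
t: 26.48
position: [0.5973, -0.2334, -0.0036]
tcp_rot: [-1.298, 1.149, 1.298]
wrist_force: [0.2, -0.4, -1.4]
width: 0.0255
```

Request:
drive_tool([
  {"xyz": [0,0,-0.05],"spin": 0},
  {"xyz": [0,0,0],"spin": 0},
])

```text
t: 26.72
position: [0.5972, -0.2333, -0.0057]
tcp_rot: [-1.298, 1.149, 1.298]
wrist_force: [0.3, 0.4, -1.4]
width: 0.0257
```

Request:
drive_tool([
  {"xyz": [0,0,-0.04],"spin": 0},
  {"xyz": [0,0,0],"spin": 0},
])

```text
t: 26.98
position: [0.5973, -0.2334, -0.0072]
tcp_rot: [-1.298, 1.149, 1.298]
wrist_force: [0.6, 0.6, -1.4]
width: 0.0257
```

Request:
drive_tool([
  {"xyz": [0,0,-0.02],"spin": 0},
  {"xyz": [0,0,0],"spin": 0},
])

```text
t: 27.22
position: [0.5973, -0.2334, -0.0073]
tcp_rot: [-1.298, 1.149, 1.298]
wrist_force: [-2.1, 0.7, 5.7]
width: 0.0259
```

Request:
drive_tool([
  {"xyz": [0,0,0],"spin": 0},
  {"xyz": [0,0,0],"spin": 0},
  {"xyz": [0,0,0],"spin": 0},
], jaw=0.6)

```text
t: 27.6
position: [0.5973, -0.2334, -0.0081]
tcp_rot: [-1.298, 1.149, 1.298]
wrist_force: [0.5, -0.6, 0.4]
width: 0.0373
```

Request:
drive_tool([
  {"xyz": [0,0,0.3],"spin": 0},
  {"xyz": [0,0,0.8],"spin": 0},
  {"xyz": [0,0,1],"spin": 0},
  {"xyz": [0,0,0.9],"spin": 0},
])

```text
t: 28.1
position: [0.5975, -0.2335, 0.1144]
tcp_rot: [-1.299, 1.149, 1.297]
wrist_force: [-0.1, 0.3, -0.3]
width: 0.0372
```

Request:
drive_tool([
  {"xyz": [0,1,0],"spin": 0.5},
  {"xyz": [0,1,0],"spin": 0.5},
  {"xyz": [0,1,0],"spin": 0.5},
  {"xyz": [0,1,0],"spin": 0.5},
  {"xyz": [0,1,0],"spin": 0.5},
])

```text
t: 28.72
position: [0.5974, -0.0321, 0.113]
tcp_rot: [-1.61, 0.889, 1.608]
wrist_force: [-0.7, 0.4, -0.8]
width: 0.0376
```

Request:
drive_tool([
  {"xyz": [0,0.9,0],"spin": 0},
  {"xyz": [0,0.9,0],"spin": 0},
  {"xyz": [0,0,0],"spin": 0},
  {"xyz": [0,0,0],"spin": 0},
])

```text
t: 29.22
position: [0.5975, 0.0382, 0.1125]
tcp_rot: [-1.608, 0.891, 1.606]
wrist_force: [0.2, -0.7, 0.1]
width: 0.0371
```

```bash
python3 - <<'E'
from h import *
st(); snap('top','t7'); snap('scene','s7')
a=cv2.resize(np.load('pics/t7.npz')['im'][145:250,300:445],None,fx=4,fy=4,interpolation=cv2.INTER_CUBIC)[:, :400]
b=cv2.resize(np.load('pics/s7.npz')['im'][155:240,150:225],None,fx=5,fy=5,interpolation=cv2.INTER_CUBIC)[:420]
b=cv2.copyMakeBorder(b,0,max(0,420-b.shape[0]),0,0,cv2.BORDER_CONSTANT)
cv2.imwrite('pics/fin.png',np.hstack([a,b])); print(a.shape,b.shape)
E
```

```text
t 29.23 p [0.5975 0.0382 0.1125] jawdir -148.0 x [ 0. -0. -1.] q [-0.01  0.53  1.6  -0.    1.01  2.57] w 0.0371 F [ 0.2 -0.7  0.1]
(420, 400, 3) (420, 375, 3)
```

View pics/fin.png

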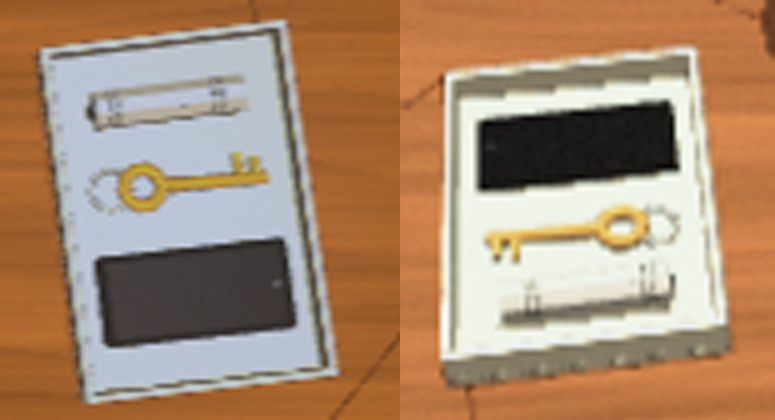

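The top view shows the torch at (170,102), the key at (185,185) and the phone at (195,293). All three are flat and well apart inside the dish, and the rim corners are where they were at the start. Handing in.

```bash
python3 -c "
from h import *
print(env.sign_off())"
```

```text
the job is handed in; nothing more can be done
None
```

The phone, key and torch are all in the white dish, and I handed the job in at about 29 s of the 70 s allowed. Sign-off reports no verdict.

- **Placing:** The phone went in first, screen up, then the key and then the torch, all lying across the dish. I lowered each in small steps to the floor before releasing. I felt contact for the phone (14 N) and the torch (6 N). The key showed no clear contact force, so I released it at the height worked out from its grasp, within about 1 mm.
- **Last pictures:** The top and scene views show all three flat on the dish floor, inside the walls, with clear gaps between them. The dish's rim corners are where they were at the start. I did not check the flower pot and spectacle case in the final pictures, but the arm stayed clear of both throughout.
- **What went wrong:** The first grasp of the phone closed above it without touching. The finger tips sit about 20 mm higher than the reported tool point, although the interface text puts that point at the tips. I reopened, went lower and used that offset for the other grasps.

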